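Set up the swing-arm funnel stand and its pivot cap

ROBOT

A 7-joint arm with a two-finger parallel gripper is mounted at the origin on a cart in front of the work surface, level with it; the furniture and walls round the work are solid. World frame = base frame: x ahead of the robot, y to its left, z up, the work surface at z = 0. Lengths are in m, angles in rad, forces in N, time in s.
With the tool pointing down it reaches from about 0.4 to 0.875 m from the base axis. Payload 19.3 kg.
Tool frame: the origin (TCP) lies at the very end of the fingers, on their centre line; the grasp point (between the pads) lies 19 mm behind it; z points along the fingers, y is the line along which they close (so a half turn about z gives the same grasp; the last joint's range is limited). The gripper opens to 85 mm and grips with 20 to 120 N. Pads are 22 mm wide; open, the fingers measure 114 mm over their backs; the gripper's body (76 mm by 85 mm) begins 54 mm behind the grasp point. The pads swing forward as they close: fully open they stand 13 mm farther back than shut.
Start: joints at [1.269, 0.521, -0.036, 1.599, 0.021, 1.021, -0.113], TCP at [0.144, -0.608, 0.231] pointing down, gripper open.
Joint ranges: [-2.91, 2.91], [-0.3, 2.13], [-1.5, 1.42], [0.17, 2.43], [-1.26, 4.41], [0.16, 1.93], [-2.52, 2.52]. Speed limits (rad/s): [1.89, 1.89, 2.39, 2.39, 3.01, 3.01, 3.01].

INTERFACE

Orientations are given as [roll, pitch, yaw] about the fixed x, y, z axes, in that order (R = Rz(yaw) Ry(pitch) Rx(roll)).
In Python, from workcell import bot gives the robot as it stands.
- The arm moves only by the tool servo_tool, never from a script. Its argument "plan" is a list of rows, each a list of 7 numbers: the finger opening in cm, from 0 to 8.54, then the shift along the tool's x, y, z in cm, then the turn, a rotation vector about the tool's x, y, z in degrees. In form: [[fingers, x, y, z, wx, wy, wz], ...]. A call has 1 to 10 rows; each row is the pose to reach, as a shift and turn from the pose commanded when the call began, along the tool's axes at that moment; what a row does not reach only later rows make up. A row lasts 1/10 s, in which the tool goes at most 50 mm and 8.59 degrees, less where a joint would pass 70% of its speed; a pose out of reach is approached as far as the arm can. A call with a gripper value outside its range is refused whole. The fingers move at their own pace and stop on an object; "force" is the grip in N (left out, the last holds). Time passes only in rows, so rows that repeat a pose let the fingers close. It gives the time, the measured TCP pose, the force, the opening and the grip force at its end, in the units of the state.
- bot.observe(): the state, without advancing time (a new reading comes with each control period).
- bot.grab_frame(name): name is "side" or "top"; returns a dict with "frame" (384x512x3 uint8, blue, green, red), "mtx" (3x3 intrinsics, pixels), "R" (3x3) and "t" (3): a world point X has camera coordinates R X + t. Camera axes: x right, y down, z forward; pixel columns grow to the right and rows downward; lengths in m; the calibration is good to about 2 mm. A picture is of the moment at which its call begins. There is no depth.
- bot.job_done(): hands the job in; it is judged then, once.
The state is a dict: "clock": time; "qpos": joint angles; "qd": joint speeds; "joint_efforts": joint torques, N m; "position": TCP position; "tool_rot": TCP orientation; "force": force on the tool from outside, world axes, zero at the start; "moment": the same for the moment, N m; "grip_width": finger opening in m; "finger_force": force on a finger pad.
Only numpy, scipy, OpenCV 4.12 (cv2) and the standard library are available. Lean on these libraries where they do the work, as an engineer would, in place of code of your own. Each camera call takes 0.05 s, during which the arm holds its last target. There are 200 camera calls.

TASK

Swing the stiff arm of the funnel stand round by its upright peg until the funnel's spout is over the middle of the beaker, and leave it there. Then set the pivot play: screw the knurled cap on top of the post clockwise all the way down until it bottoms out, back it off a quarter turn, and finish still gripping the cap so that it cannot creep. Do not shift the beaker, and do not knock over or push about the two bottles and the jar standing near.

Things in the scene. Friction and masses are not known exactly. Their poses are not given: they have to be found in the camera images.
- stand: funnel stand, fixed to the worktop: grey round foot 130 mm wide and 17 mm high with an upright steel post. Origin at the foot's centre on the worktop; its z axis is the post's axis, about which both the swing arm and the cap turn. At arm value 0 the arm points along the stand's own -x.
- swing_handle (a point): centre of the upright black peg on the swing arm by which the arm is moved: 12 mm in diameter with a 15 mm ball top; the peg stands free from 12 mm below to 22 mm above this point. It is 90 mm from the post's axis, on the line from the post to the funnel, 157 mm above the worktop. The aluminium arm bar under it is 14 mm wide, 10 mm thick.
- spout_tip (a point): lower end of the spout of the white funnel that hangs in the arm's ring, 168 mm from the post's axis, 85.5 mm above the worktop (15 mm over the beaker's rim). The funnel's mouth is on top, 84 mm wide, 175 mm above the worktop. The funnel is fixed in the arm.
- swing (a joint): angle of the swing arm about the post, rad; grows as the arm turns counter-clockwise seen from above; range -1.5 to 0.9. The joint is stiff (about 0.3 N m, some 3.5 N at the peg) and stays where it is left.
- cap_mid (a point): centre of the knurled black pivot cap on top of the post: upright cylinder 36 mm in diameter, 36 mm high, this point half-way up, 165 mm above the worktop when bottomed out. A small raised steel index line on its top runs from near its centre to the rim, along this point's x axis. Below the cap is the arm's hub, 36 mm in diameter, its top 145.5 mm above the worktop.
- pivot_cap (a joint): how far the cap is unscrewed, rad: 0 = bottomed out against a hard stop, grows counter-clockwise seen from above, up to 4.6. Right-hand thread of 8 mm lead: the cap rises 1.27 mm per rad. It starts 1.9 to 3.1 rad out, turns against about 0.07 N m and stays where it is left.
- beaker_mid (a point): centre (half-way up) of the clear beaker standing loose on the worktop near the stand, 52 mm wide, 70 mm high. It stands up to 8 mm nearer to or farther from the post than the spout.
- bottle_f_mid (a point): centre (half-way up) of the larger dropper bottle with white cap, 50 mm wide, 119 mm high, bystander
- jar_a_mid (a point): centre (half-way up) of the squat jar with black lid, 44 mm wide, 35 mm high, bystander; the funnel passes over it
- bottle_h_mid (a point): centre (half-way up) of the small dropper bottle with white cap, 27 mm wide, 70 mm high, bystander
Not all that is in view belongs to the job. What is shaped like the part that bears beaker_mid but black or green is not meant.

How it is judged:
By the outcome, as a careful person would: the job done as asked, in the order asked, and still so for the second after the job is handed in, while the arm keeps its last pose, push and grip.
It also fails if it takes over 69 s, if anything falls off the work surface, if the arm or the gripper's body presses on something with over 40 N, if the wrist force passes 120 N, or if a joint passes its speed limit or range.

## Working session

There is one attempt and no reset: what is moved stays moved. The work goes in short steps, Python scripts to look and compute and a tool call to move; the robot and the scene stay as the last step left them, time stands still between calls to the robot, and variables do not carry over. Pictures are saved under pics/ and viewed, at most 10 in all, crops included, and the job is handed in when it is done.

Besides the shell and the picture viewer there is one more tool, called after "Emit:" as a command line: name --pt "numbers of a row" for each row, then --argument value for the rest. servo_tool: Moves the arm, as the interface text tells. Its arguments: {"type":"object","properties":{"plan":{"type":"array","items":{"type":"array","items":{"type":"number"}}},"force":{"type":"number"}},"required":["plan"]}

```bash
mkdir -p pics; python3 - <<'E'
from workcell import bot
import cv2,pickle
d={}
for n in("top","side"):
    f=bot.grab_frame(n);d[n]=f;cv2.imwrite(f"pics/{n}0.png",f["frame"])
    print(n,f["mtx"].round(1).tolist(),f["R"].round(3).tolist(),f["t"].round(3).tolist())
pickle.dump(d,open("f0.pkl","wb"))
s=bot.observe();print(s["clock"],s["position"],s["tool_rot"],s["force"],s["grip_width"])
E
```

```text
top [[464.8, 0.0, 269.4], [0.0, 464.8, 198.7], [0.0, 0.0, 1.0]] [[-0.03, -0.999, 0.017], [-0.997, 0.029, -0.078], [0.078, -0.019, -0.997]] [-0.379, 0.494, 0.977]
side [[437.9, 0.0, 253.6], [0.0, 437.9, 196.2], [0.0, 0.0, 1.0]] [[0.995, -0.104, -0.005], [-0.049, -0.432, -0.9], [0.092, 0.896, -0.435]] [-0.503, -0.049, 1.203]
0.1 [ 0.14346516 -0.60803384  0.23079928] [-3.14063534e+00  8.28823861e-05  2.31781518e-01] [ 0.0860118  -0.67061908  0.56203119] 0.08572411084844668
```

View pics/top0.png

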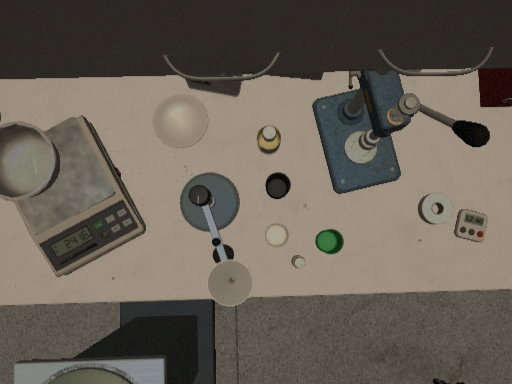

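View pics/side0.png

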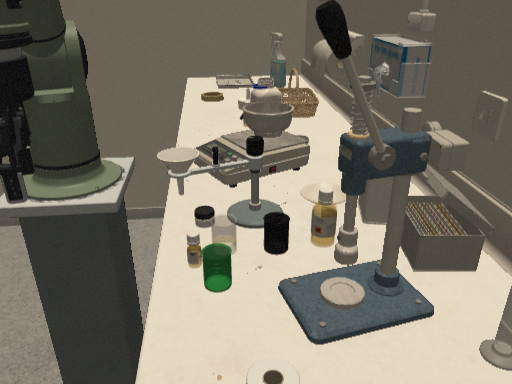

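The top view has three beaker-shaped things: black (278,185), green (329,241) and clear (276,235). The clear one fits the description. The cap is at (200,195), the peg near (216,241), the funnel at (230,283), jar_a at (223,255), bottle_h at (299,262) and bottle_f at (269,138).

```bash
cat > h.py <<'E'
import numpy as np,cv2
def ray(f,u,v):
    d=f["R"].T@np.linalg.inv(f["mtx"])@np.array([u,v,1.]);return -f["R"].T@f["t"],d
def onz(f,u,v,z):
    c,d=ray(f,u,v);return c+d*(z-c[2])/d[2]
def proj(f,X):
    p=f["mtx"]@(f["R"]@np.array(X,float)+f["t"]);return p[:2]/p[2]
def blob(m,x0,y0,x1,y1):
    k=np.zeros_like(m);k[y0:y1,x0:x1]=m[y0:y1,x0:x1]
    cs,_=cv2.findContours(k,cv2.RETR_EXTERNAL,cv2.CHAIN_APPROX_NONE)
    c=max(cs,key=cv2.contourArea);(u,v),r=cv2.minEnclosingCircle(c);return u,v,r,cv2.contourArea(c)
E
python3 - <<'E'
from h import *;import pickle
d=pickle.load(open("f0.pkl","rb"));t=d["top"];s=d["side"]
a=cv2.resize(t["frame"][170:300,175:345],None,fx=4,fy=4,interpolation=cv2.INTER_CUBIC)
cv2.imwrite("pics/c1.png",a)
b=cv2.resize(s["frame"][130:300,150:350],None,fx=3.5,fy=3.5,interpolation=cv2.INTER_CUBIC)
cv2.imwrite("pics/c2.png",b)
for n,u,v,z in[("foot",210,201.5,.017),("cap",200,195,.186),("peg",216,241,.18),("funnel",230,283,.175),("beaker",276,235,.07),("jar",223,254,.035),("both",299,262,.07),("botf",269,132,.119),("green",329,241,.07),("black",278,185,.07)]:
    p=onz(t,u,v,z);print(n,p.round(4),proj(s,p).round(1))
h=cv2.cvtColor(t["frame"],cv2.COLOR_BGR2HSV)
m=cv2.inRange(t["frame"],(0,0,0),(70,70,70))
print("capblob",blob(m,185,180,214,212),"black",blob(m,260,170,295,200))
E
```

```text
foot [ 0.4812 -0.2656  0.017 ] [254.9 208. ]
cap [ 0.4806 -0.2664  0.186 ] [254.4 137.3]
peg [ 0.3975 -0.2927  0.18  ] [215.5 145.6]
funnel [ 0.3216 -0.3157  0.175 ] [177.8 153.3]
beaker [ 0.4049 -0.4042  0.07  ] [223.3 218.4]
jar [ 0.3685 -0.2926  0.035 ] [205. 209.]
both [ 0.3489 -0.4491  0.07  ] [193.7 231.8]
botf [ 0.6071 -0.3952  0.119 ] [326.  188.5]
green [ 0.3894 -0.5118  0.07  ] [216.9 248.9]
black [ 0.5071 -0.4115  0.07  ] [276.1 217.3]
capblob (200.0, 196.5, 12.777032852172852, 371.0) black (277.75860595703125, 185.48275756835938, 13.069480895996094, 471.0)
```

View pics/c1.png

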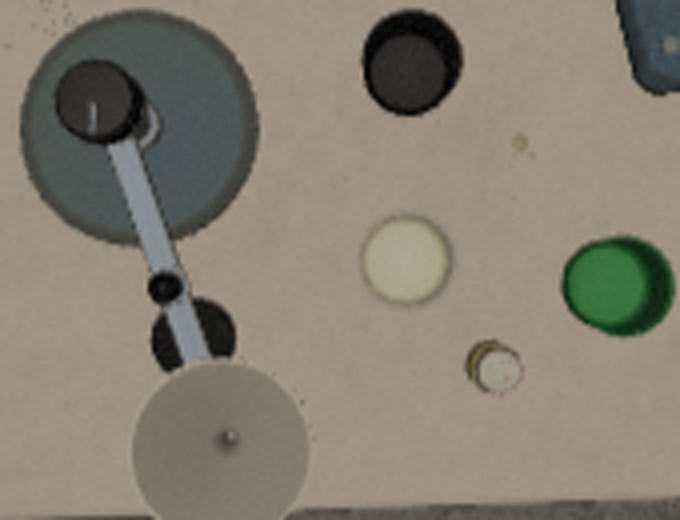

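View pics/c2.png

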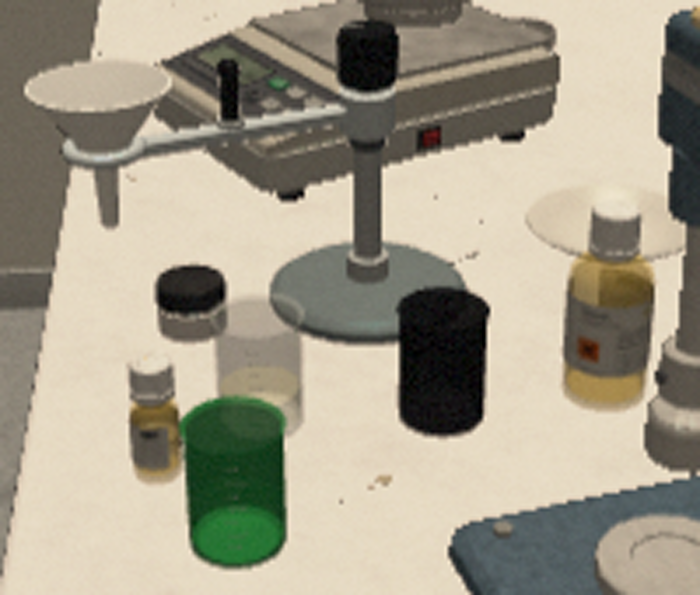

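The close crop settles it: the clear beaker with cream contents is the target, top (277,235) and side (224,220–249). The black and green ones are decoys. In the top view the index line points image-down, about world -x.

```bash
python3 - <<'E'
from h import *;import pickle
d=pickle.load(open("f0.pkl","rb"));t=d["top"];s=d["side"]
post=np.array([.481,-.266])
def rep(n,p):
    v=p[:2]-post;print(n,p.round(4),"r",np.hypot(*v).round(4),"ang",np.degrees(np.arctan2(v[1],v[0]))%360)
for z in(0,.01,.02,.07):rep(f"beak top z{z}",onz(t,276.7,235,z))
rep("beak side rim",onz(s,224.3,219.8,.07));rep("beak side base",onz(s,224.3,248,.0))
rep("peg",onz(t,175+165/4-.4,170+287/4-.4,.182));rep("peg side",onz(s,215.2,147.8,.183))
rep("funnel",onz(t,175+220.5/4-.4,170+447/4-.4,.175));rep("spout side",onz(s,150+110/3.5,130+223/3.5,.0855))
rep("foot",onz(t,175+140/4-.4,170+127/4-.4,.017))
# beaker outer circle in the top view by edge profile
g=cv2.cvtColor(t["frame"],cv2.COLOR_BGR2GRAY)
for f,n in((t,"top"),):
    e=cv2.HoughCircles(cv2.resize(g,None,fx=4,fy=4,interpolation=cv2.INTER_CUBIC)[860:1020,1020:1200],cv2.HOUGH_GRADIENT,1,5,param1=60,param2=20,minRadius=38,maxRadius=60)
    print(None if e is None else [((c[0]+1020)/4-.4,(c[1]+860)/4-.4,c[2]/4) for c in e[0][:4]])
E
```

```text
beak top z0 [ 0.4048 -0.4079  0.    ] r 0.161 ang 241.76596639283127
beak top z0.01 [ 0.4048 -0.4075  0.01  ] r 0.1607 ang 241.71240123168627
beak top z0.02 [ 0.4048 -0.4072  0.02  ] r 0.1604 ang 241.65864392401352
beak top z0.07 [ 0.4049 -0.4056  0.07  ] r 0.159 ang 241.38694207742935
beak side rim [ 0.4067 -0.41    0.07  ] r 0.1621 ang 242.70184575837328
beak side base [ 0.4047 -0.4003  0.    ] r 0.1544 ang 240.4105164229593
peg [ 0.3969 -0.2926  0.182 ] r 0.0882 ang 197.547206334279
peg side [ 0.3964 -0.3145  0.183 ] r 0.0975 ang 209.84691607418554
funnel [ 0.3245 -0.3152  0.175 ] r 0.164 ang 197.4723093696237
spout side [ 0.322  -0.3156  0.0855] r 0.1665 ang 197.31857977187366
foot [ 0.4816 -0.2648  0.017 ] r 0.0013 ang 64.43888603766581
[(np.float32(276.975), np.float32(234.225), np.float32(11.1)), (np.float32(275.725), np.float32(234.975), np.float32(9.95)), (np.float32(275.475), np.float32(233.725), np.float32(10.675)), (np.float32(276.475), np.float32(235.975), np.float32(11.15))]
```

Emit:
servo_tool --pt "4 5 -3 0 0 0 0" --pt "4 10 -6 0 0 0 0" --pt "4 15 -10 0 0 0 0" --pt "4 19 -14 0 0 0 0" --pt "4 22 -18 0 0 0 0" --pt "4 26 -21 0 0 0 0" --pt "4 30 -23 0 0 0 0" --pt "4 32 -24.8 0 0 0 0" --pt "4 32 -24.8 0 0 0 0" --pt "4 32 -24.8 0 0 0 0" --force 40

```text
clock: 1.1
position: [0.3988, -0.2921, 0.2312]
tool_rot: [-3.141, 0.0, 0.235]
force: [-1.1, -0.3, -0.7]
grip_width: 0.04
finger_force: 0.0
```

Emit:
servo_tool --pt "4 -0.3 0 2 0 0 -4" --pt "4 -0.3 0 5 0 0 -4" --pt "4 -0.3 0 7 0 0 -4" --pt "4 -0.3 0 8 0 0 -4" --pt "4 -0.3 0 8 0 0 -4" --pt "0 -0.3 0 8 0 0 -4" --pt "0 -0.3 0 8 0 0 -4" --pt "0 -0.3 0 8 0 0 -4" --pt "0 -0.3 0 8 0 0 -4" --pt "0 -0.3 0 8 0 0 -4" --force 40

```text
clock: 2.1
position: [0.3952, -0.2945, 0.1523]
tool_rot: [3.14, -0.0, 0.301]
force: [-3.0, 0.5, 6.3]
grip_width: 0.0123
finger_force: 38.9
```

```bash
cat > st.py <<'E'
from workcell import bot
s=bot.observe()
for k in("clock","qpos","position","tool_rot","force","moment","grip_width","finger_force"):print(k,s[k] if not hasattr(s[k],"round") else s[k].round(4))
E
python3 st.py
```

```text
clock 2.1
qpos [ 0.6492  0.4287 -0.1664  2.0121  0.1068  0.7077 -0.8531]
position [ 0.3952 -0.2945  0.1523]
tool_rot [ 3.1405e+00 -5.0000e-04  3.0140e-01]
force [-2.9792  0.4655  6.309 ]
moment [0.0917 0.6123 0.1185]
grip_width 0.012301116760867679
finger_force 38.88526260852814
```

Emit:
servo_tool --pt "0 0 0 -0.2 0 0 0" --pt "0 0.04 0.86 -0.2 0 0 -5.5" --pt "0 0.17 1.72 -0.2 0 0 -11" --pt "0 0.37 2.56 -0.2 0 0 -16.5" --pt "0 0.66 3.37 -0.2 0 0 -22" --pt "0 1.02 4.16 -0.2 0 0 -27.5" --pt "0 1.45 4.9 -0.2 0 0 -33" --pt "0 1.96 5.6 -0.2 0 0 -38.5" --pt "0 2.53 6.25 -0.2 0 0 -44" --pt "0 2.53 6.25 -0.2 0 0 -44"

```text
clock: 3.1
position: [0.4389, -0.345, 0.1527]
tool_rot: [-3.141, -0.002, 1.074]
force: [7.1, 7.0, -15.9]
grip_width: 0.0122
finger_force: 40.9
```

```bash
python3 st.py; python3 - <<'E'
from workcell import bot
from h import *;import pickle
d={n:bot.grab_frame(n) for n in("top","side")};pickle.dump(d,open("f1.pkl","wb"))
a=[cv2.resize(d["top"]["frame"][170:290,180:310],(500,461),interpolation=cv2.INTER_CUBIC)]
b=cv2.resize(d["side"]["frame"][130:283,190:290],(300,461),interpolation=cv2.INTER_CUBIC)
cv2.imwrite("pics/c3.png",np.hstack(a+[b]))
E
```

```text
clock 3.1
qpos [ 0.8166  0.5337 -0.3518  1.8373  0.2404  0.8133 -0.1529]
position [ 0.4389 -0.345   0.1527]
tool_rot [-3.1407e+00 -2.3000e-03  1.0744e+00]
force [  7.0861   7.0457 -15.8682]
moment [ 1.2823 -1.4899 -0.0179]
grip_width 0.012221075516016922
finger_force 40.92026352882385
```

View pics/c3.png

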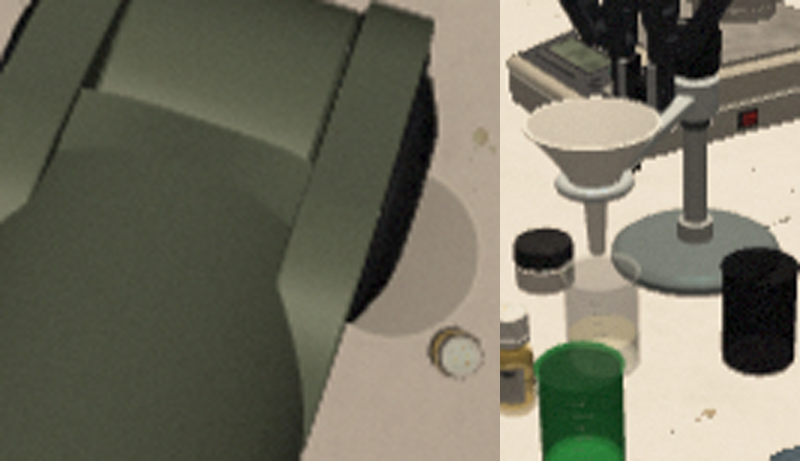

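Emit:
servo_tool --pt "3 0 0 0 0 0 0" --pt "3 0 0 0 0 0 0" --pt "3 0 0 0 0 0 0" --pt "3 0 0 -4 0 0 0" --pt "3 0 0 -8 0 0 0" --pt "3 -3 -1 -10 0 0 0" --pt "3 -8 -2.5 -10 0 0 0" --pt "3 -13 -4 -10 0 0 0" --pt "3 -18 -5.5 -10 0 0 0" --pt "3 -23 -7 -10 0 0 0"

```text
clock: 4.2
position: [0.2704, -0.5095, 0.254]
tool_rot: [3.141, 0.001, 1.069]
force: [1.1, -0.8, -0.4]
grip_width: 0.03
finger_force: 0.0
```

Emit:
servo_tool --pt "5 -5 -1.5 0 0 0 0" --pt "5 -9 -3 0 0 0 0" --pt "5 -10 -3 0 0 0 0"

```text
clock: 4.5
position: [0.1921, -0.5845, 0.2533]
tool_rot: [-3.14, 0.002, 1.063]
force: [-0.0, 1.1, 0.2]
grip_width: 0.0496
finger_force: 0.0
```

```bash
python3 st.py; python3 - <<'E'
from workcell import bot
from h import *;import pickle
d={n:bot.grab_frame(n) for n in("top","side")};pickle.dump(d,open("f2.pkl","wb"))
a=[cv2.resize(d["top"]["frame"][170:290,180:310],(500,461),interpolation=cv2.INTER_CUBIC)]
b=cv2.resize(d["side"]["frame"][130:283,190:290],(300,461),interpolation=cv2.INTER_CUBIC)
cv2.imwrite("pics/c4.png",np.hstack(a+[b]))
E
```

```text
clock 4.5
qpos [ 1.3461  0.4952 -0.2784  1.5926  0.1519  1.0748  0.519 ]
position [ 0.1921 -0.5845  0.2533]
tool_rot [-3.1403e+00  2.1000e-03  1.0627e+00]
force [-0.0195  1.1429  0.1937]
moment [ 0.0482 -0.0144  0.0111]
grip_width 0.04955119409539643
finger_force 0.0
```

View pics/c4.png

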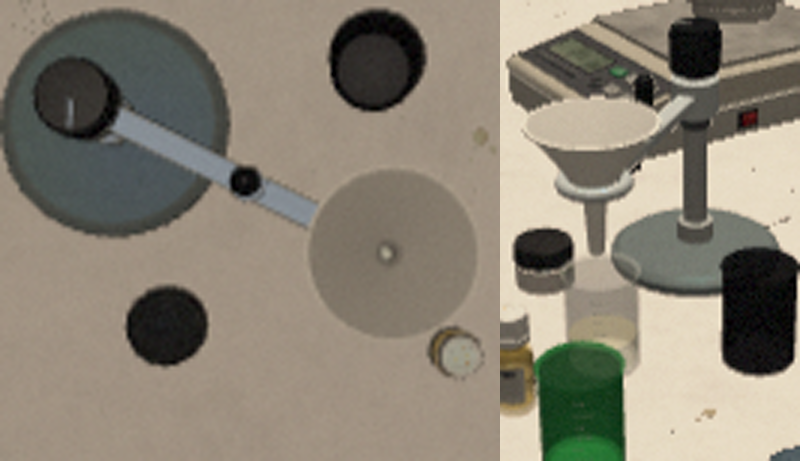

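```bash
python3 - <<'E'
from h import *;import pickle
f0=pickle.load(open("f0.pkl","rb"));d=pickle.load(open("f2.pkl","rb"));t=d["top"];s=d["side"]
post=np.array([.4812,-.2655])
def rep(n,p):
    v=p[:2]-post;print(n,p.round(4),"r",np.hypot(*v).round(4),"ang",(np.degrees(np.arctan2(v[1],v[0]))%360).round(2))
k=3.846;P=lambda x,y:(180+x/k-.4,170+y/k-.4)
rep("funnel",onz(t,*P(393,254),.175));rep("peg",onz(t,*P(246,181),.182))
S=lambda x,y:(190+(x-500)/3-.35,130+y/3-.35)
rep("spout side",onz(s,*S(597.5,252),.0855))
rep("rim side z.07",onz(s,*S(603.5,272),.07));rep("base z0",onz(s,*S(603.5,357),0.))
rep("cap",onz(t,*P(75,94),.186))
# calibrate with the black beaker, same shape: top/side offset
rep("bl side rim",onz(s,*S(759,264),.07));rep("bl side base",onz(s,*S(760,355),0))
rep("bl top rim",onz(t,*P(378,60),.07))
print(np.abs(f0["side"]["frame"][190:275,165:250].astype(int)-s["frame"][190:275,165:250]).mean())
E
```

```text
funnel [ 0.4035 -0.4113  0.175 ] r 0.1653 ang 241.94
peg [ 0.4396 -0.3433  0.182 ] r 0.0882 ang 241.88
spout side [ 0.4029 -0.4136  0.0855] r 0.1675 ang 242.14
rim side z.07 [ 0.4063 -0.4121  0.07  ] r 0.1646 ang 242.93
base z0 [ 0.4043 -0.4027  0.    ] r 0.1572 ang 240.74
cap [ 0.4824 -0.2648  0.186 ] r 0.0014 ang 30.58
bl side rim [ 0.5068 -0.4127  0.07  ] r 0.1494 ang 279.86
bl side base [ 0.5088 -0.4119  0.    ] r 0.149 ang 280.69
bl top rim [ 0.5067 -0.4112  0.07  ] r 0.1479 ang 279.94
5.752295271049596
```

Emit:
servo_tool --pt "6.5 4 1 0 0 0 -8" --pt "6.5 8 2 0 0 0 -16" --pt "6.5 12.5 3 0 0 0 -24" --pt "6.5 17 4 0 0 0 -32" --pt "6.5 21 5 0 0 0 -40" --pt "6.5 25 6 0 0 0 -48" --pt "6.5 29.5 7 0 0 0 -56" --pt "6.5 34 8 0 0 0 -64" --pt "6.5 38 9 0 0 0 -72" --pt "6.5 42 9.8 0 0 0 -80"

```text
clock: 5.6
position: [0.4871, -0.2571, 0.2538]
tool_rot: [3.142, 0.001, 2.474]
force: [0.3, -0.4, -0.9]
grip_width: 0.065
finger_force: 0.0
```

Emit:
servo_tool --pt "6.5 0 0 0 0 0 -8" --pt "6.5 0 0 0 0 0 -16" --pt "6.5 0 0 0 0 0 -24" --pt "6.5 0 0 0 0 0 -32" --pt "6.5 0 0 0 0 0 -35" --pt "6.5 0 0 0 0 0 -35"

```text
clock: 6.2
position: [0.4859, -0.2588, 0.2535]
tool_rot: [3.142, 0.0, 3.079]
force: [0.2, -0.1, -0.5]
grip_width: 0.0653
finger_force: 0.0
```

```bash
python3 st.py
```

```text
clock 6.2
qpos [ 0.994   0.4925 -0.853   1.7426  0.412   1.0959  1.5154]
position [ 0.4859 -0.2588  0.2535]
tool_rot [3.1416e+00 2.0000e-04 3.0793e+00]
force [ 0.1732 -0.082  -0.4836]
moment [ 0.0099  0.0697 -0.0256]
grip_width 0.06528584179662943
finger_force 0.0
```

Emit:
servo_tool --pt "6.5 0.4 -0.7 2 0 0 0" --pt "6.5 0.4 -0.7 5 0 0 0" --pt "6.5 0.4 -0.7 8 0 0 0" --pt "6.5 0.4 -0.7 9.8 0 0 0" --pt "6.5 0.4 -0.7 9.8 0 0 0" --pt "3 0.4 -0.7 9.8 0 0 0" --pt "3 0.4 -0.7 9.8 0 0 0" --pt "3 0.4 -0.7 9.8 0 0 0" --pt "3 0.4 -0.7 9.8 0 0 0" --pt "3 0.4 -0.7 9.8 0 0 0" --force 40

```text
clock: 7.2
position: [0.4824, -0.2645, 0.1573]
tool_rot: [3.14, 0.002, 3.078]
force: [-2.8, 16.5, 15.4]
grip_width: 0.0348
finger_force: 38.3
```

```bash
python3 st.py
```

```text
clock 7.2
qpos [ 0.9503  0.6045 -0.7829  1.8417  0.5278  0.9144  1.4305]
position [ 0.4824 -0.2645  0.1573]
tool_rot [3.1399e+00 2.2000e-03 3.0780e+00]
force [-2.7925 16.4627 15.3703]
moment [ 3.5841  0.7464 -0.0215]
grip_width 0.034761923597295456
finger_force 38.251755237579346
```

Emit:
servo_tool --pt "3 0 0.15 -0.15 0 0 0" --pt "3 0 0.15 -0.15 0 0 0" --pt "3 0 0.15 -0.13 0 0 8" --pt "3 0 0.15 -0.11 0 0 16" --pt "3 0 0.15 -0.1 0 0 24" --pt "3 0 0.15 -0.08 0 0 32" --pt "3 0 0.15 -0.06 0 0 40" --pt "3 0 0.15 -0.04 0 0 48" --pt "3 0 0.15 -0.02 0 0 56" --pt "3 0 0.15 0 0 0 64"

```text
clock: 8.2
position: [0.4816, -0.2649, 0.1563]
tool_rot: [3.141, 0.0, 1.954]
force: [-0.4, 3.0, -3.1]
grip_width: 0.0348
finger_force: 43.6
```

```bash
python3 st.py
```

```text
clock 8.2
qpos [ 0.7629  0.538  -0.505   1.8528  0.3401  0.836   0.4702]
position [ 0.4816 -0.2649  0.1563]
tool_rot [3.1406e+00 3.0000e-04 1.9539e+00]
force [-0.3958  3.0167 -3.0607]
moment [0.5617 0.4407 0.108 ]
grip_width 0.03476684141076917
finger_force 43.62536430358887
```

Emit:
servo_tool --pt "3 0 0 0.01 0 0 6" --pt "3 0 0 0.02 0 0 12" --pt "3 0 0 0.04 0 0 18" --pt "3 0 0 0.05 0 0 24" --pt "3 0 0 0.06 0 0 30" --pt "3 0 0 0.08 0 0 36" --pt "3 0 0 0.09 0 0 40" --pt "3 0 0 0.09 0 0 40"

```text
clock: 9.0
position: [0.481, -0.2648, 0.1553]
tool_rot: [-3.141, -0.0, 1.259]
force: [-4.4, 2.8, -0.8]
grip_width: 0.0349
finger_force: 44.0
```

```bash
python3 st.py|egrep "rot|force|mom|pos"
```

```text
qpos [ 0.6367  0.5142 -0.3287  1.8607  0.2223  0.8028 -0.12  ]
position [ 0.481  -0.2648  0.1553]
tool_rot [-3.1411e+00 -2.0000e-04  1.2587e+00]
force [-4.4333  2.8397 -0.8211]
moment [ 0.6717  1.217  -0.0641]
finger_force 44.03391480445862
```

Emit:
servo_tool --pt "3 0 0 0.01 0 0 3" --pt "3 0 0 0.01 0 0 6" --pt "3 0 0 0.02 0 0 9" --pt "3 0 0 0.03 0 0 12" --pt "3 0 0 0.03 0 0 15" --pt "3 0 0 0.03 0 0 15"

```text
clock: 9.6
position: [0.4801, -0.2659, 0.1552]
tool_rot: [-3.141, 0.002, 0.998]
force: [-10.9, -2.4, 6.1]
grip_width: 0.0345
finger_force: 44.3
```

```bash
python3 st.py|egrep "rot|force|mom|pos"
```

```text
qpos [ 0.5888  0.5079 -0.2611  1.8636  0.179   0.7937 -0.3399]
position [ 0.4801 -0.2659  0.1552]
tool_rot [-3.1408e+00  1.6000e-03  9.9770e-01]
force [-10.8863  -2.4129   6.1333]
moment [-0.7394  2.4944  0.7932]
finger_force 44.3329256772995
```

Emit:
servo_tool --pt "3 0 0 0 0 0 3" --pt "3 0 0 0 0 0 6" --pt "3 0 0 0 0 0 9" --pt "3 0 0 0 0 0 12" --pt "3 0 0 0 0 0 12"

```text
clock: 10.1
position: [0.4804, -0.2651, 0.1551]
tool_rot: [-3.141, 0.001, 0.789]
force: [-9.2, 0.8, 4.5]
grip_width: 0.0347
finger_force: 44.4
```

```bash
python3 st.py|egrep "rot|force|mom|pos"
```

```text
qpos [ 0.5492  0.5042 -0.2082  1.866   0.142   0.7868 -0.5163]
position [ 0.4804 -0.2651  0.1551]
tool_rot [-3.1407e+00  8.0000e-04  7.8890e-01]
force [-9.2497  0.8036  4.5279]
moment [0.379  2.1029 0.8747]
finger_force 44.39752757549286
```

Emit:
servo_tool --pt "6.5 0 0 0 0 0 0" --pt "6.5 0 0 0 0 0 0" --pt "6.5 0 0 0 0 0 0" --pt "6.5 0 0 0 0 0 0" --pt "6.5 0 0 -3 0 0 0" --pt "6.5 0 0 -7 0 0 0" --pt "6.5 0 0 -10 0 0 0" --pt "6.5 -4 0 -10 0 0 0" --pt "6.5 -8 0 -10 0 0 0" --pt "6.5 -12 0 -10 0 0 0"

```text
clock: 11.1
position: [0.3959, -0.3515, 0.2545]
tool_rot: [3.141, -0.0, 0.791]
force: [0.9, -0.6, -0.2]
grip_width: 0.0646
finger_force: 0.0
```

Emit:
servo_tool --pt "6.5 -4 0 0 0 0 0" --pt "6.5 -8 0 0 0 0 0" --pt "6.5 -12 0 0 0 0 0" --pt "6.5 -16 0 0 0 0 0" --pt "6.5 -20 0 0 0 0 0" --pt "6.5 -24 0 0 0 0 0" --pt "6.5 -28 0 0 0 0 0" --pt "6.5 -30 0 0 0 0 0" --pt "6.5 -30 0 0 0 0 0"

```text
clock: 12.0
position: [0.1828, -0.5657, 0.2538]
tool_rot: [-3.141, 0.001, 0.786]
force: [0.5, 0.9, 0.0]
grip_width: 0.0651
finger_force: 0.0
```

```bash
cat > look.py <<'E'
from workcell import bot
from h import *;import pickle,sys
n=sys.argv[1]
d={k:bot.grab_frame(k) for k in("top","side")};pickle.dump(d,open(f"f{n}.pkl","wb"))
c=[cv2.resize(pickle.load(open(f"f{i}.pkl","rb"))["top"]["frame"][180:212,184:216],(256,256),interpolation=cv2.INTER_CUBIC) for i in("2",n)]
c=[np.clip(x.astype(float)*1.6,0,255).astype(np.uint8) for x in c]
g=cv2.resize(d["top"]["frame"][170:290,180:310],(277,256),interpolation=cv2.INTER_CUBIC)
cv2.imwrite(f"pics/l{n}.png",np.hstack(c+[g]))
E
python3 look.py 3; python3 st.py
```

```text
clock 12.1
qpos [ 1.2119  0.4491 -0.0832  1.658   0.0415  1.0365  0.3347]
position [ 0.1858 -0.5637  0.254 ]
tool_rot [-3.1415e+00 -5.0000e-04  7.8970e-01]
force [0.721  0.0677 0.5236]
moment [ 0.0472 -0.0718  0.0104]
grip_width 0.06540451165396692
finger_force 0.0
```

View pics/l3.png

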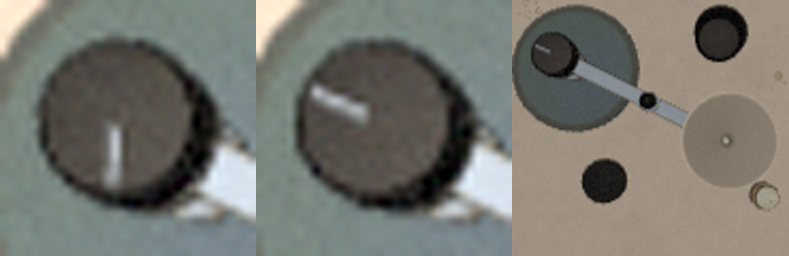

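The index line turned clockwise by about 114° (1.99 rad, within the stated range) and then stopped while the pads slipped. So the cap is bottomed out, and the funnel has not moved. Next I regrasp and back off 90°.

Emit:
servo_tool --pt "6.5 4.5 0 0 0 0 0" --pt "6.5 9 0 0 0 0 0" --pt "6.5 13.5 0 0 0 0 0" --pt "6.5 18 0 0 0 0 0" --pt "6.5 22.5 0 0 0 0 0" --pt "6.5 27 0 0 0 0 0" --pt "6.5 31.5 0 0 0 0 0" --pt "6.5 36 0 0 0 0 0" --pt "6.5 40 0 0 0 0 0" --pt "6.5 42 0 0 0 0 0"

```text
clock: 13.1
position: [0.484, -0.2609, 0.2544]
tool_rot: [3.141, -0.002, 0.796]
force: [-0.3, -1.1, 0.4]
grip_width: 0.0652
finger_force: 0.0
```

Emit:
servo_tool --pt "6.5 0 0 0 0 0 0" --pt "6.5 0 0 0 0 0 0"

```text
clock: 13.3
position: [0.4815, -0.2644, 0.2541]
tool_rot: [-3.141, -0.0, 0.792]
force: [-0.8, -0.1, -0.4]
grip_width: 0.0654
finger_force: 0.0
```

Emit:
servo_tool --pt "6.5 -0.05 0.04 3 0 0 0" --pt "6.5 -0.05 0.04 6 0 0 0" --pt "6.5 -0.05 0.04 9 0 0 0" --pt "6.5 -0.05 0.04 9.9 0 0 0" --pt "6.5 -0.05 0.04 9.9 0 0 0" --pt "3 -0.05 0.04 9.9 0 0 0" --pt "3 -0.05 0.04 9.9 0 0 0" --pt "3 -0.05 0.04 9.9 0 0 0" --pt "3 -0.05 0.04 9.9 0 0 0" --pt "3 -0.05 0.04 9.9 0 0 0" --force 40

```text
clock: 14.3
position: [0.4805, -0.2653, 0.1569]
tool_rot: [-3.141, 0.0, 0.79]
force: [-13.3, 10.7, 22.5]
grip_width: 0.0348
finger_force: 37.5
```

```bash
python3 st.py
```

```text
clock 14.3
qpos [ 0.5497  0.5019 -0.208   1.8642  0.1399  0.7906 -0.5125]
position [ 0.4805 -0.2653  0.1569]
tool_rot [-3.1405e+00  2.0000e-04  7.9040e-01]
force [-13.3218  10.7104  22.4711]
moment [2.3103 2.8593 0.0654]
grip_width 0.03484693906854121
finger_force 37.54642188549042
```

Emit:
servo_tool --pt "3 0 -0.15 -0.2 0 0 0" --pt "3 0 -0.15 -0.2 0 0 0"

```text
clock: 14.5
position: [0.4802, -0.2651, 0.1576]
tool_rot: [3.141, -0.0, 0.79]
force: [2.0, -0.2, -8.2]
grip_width: 0.0347
finger_force: 45.5
```

```bash
python3 st.py|egrep "rot|force|mom|pos"
```

```text
qpos [ 0.5496  0.4995 -0.208   1.8662  0.1399  0.789  -0.5129]
position [ 0.4802 -0.2651  0.1576]
tool_rot [ 3.1407e+00 -4.0000e-04  7.9030e-01]
force [ 1.9721 -0.1942 -8.2406]
moment [-0.0208 -0.3485  0.0372]
finger_force 45.46100735664368
```

Emit:
servo_tool --pt "3 0 0 -0.01 0 0 -7" --pt "3 0 0 -0.03 0 0 -14" --pt "3 0 0 -0.05 0 0 -22" --pt "3 0 0 -0.07 0 0 -30" --pt "3 0 0 -0.08 0 0 -38" --pt "3 0 0 -0.1 0 0 -46" --pt "3 0 0 -0.12 0 0 -54" --pt "3 0 0 -0.13 0 0 -60" --pt "3 0 0 -0.13 0 0 -60"

```text
clock: 15.4
position: [0.4816, -0.2653, 0.159]
tool_rot: [3.138, 0.001, 1.842]
force: [10.0, -0.8, -12.5]
grip_width: 0.0348
finger_force: 45.1
```

```bash
python3 st.py|egrep "rot|force|mom|pos"
```

```text
qpos [ 0.7438  0.5283 -0.4759  1.8532  0.3167  0.8318  0.3793]
position [ 0.4816 -0.2653  0.159 ]
tool_rot [3.1383e+00 1.3000e-03 1.8416e+00]
force [  9.9571  -0.7621 -12.4775]
moment [-0.2569 -2.3964  0.0782]
finger_force 45.07562041282654
```

Emit:
servo_tool --pt "3 0 0 -0.02 0 0 -8" --pt "3 0 0 -0.04 0 0 -16" --pt "3 0 0 -0.05 0 0 -24" --pt "3 0 0 -0.07 0 0 -30" --pt "3 0 0 -0.07 0 0 -30" --pt "3 0 0 -0.07 0 0 -30"

```text
clock: 16.0
position: [0.4822, -0.2649, 0.1598]
tool_rot: [3.138, 0.003, 2.362]
force: [14.9, 1.2, -16.1]
grip_width: 0.0347
finger_force: 44.8
```

```bash
python3 st.py
```

```text
clock 16.0
qpos [ 0.8342  0.5523 -0.6061  1.8477  0.4028  0.8619  0.8229]
position [ 0.4822 -0.2649  0.1598]
tool_rot [3.1383 0.0032 2.3617]
force [ 14.9402   1.213  -16.1048]
moment [ 0.1867 -3.2385  0.068 ]
grip_width 0.03468974011131849
finger_force 44.82103407382965
```

Emit:
servo_tool --pt "3 -0.07 0.07 0.1 0 0 0" --pt "3 -0.07 0.07 0.1 0 0 0" --pt "3 -0.07 0.07 0.1 0 0 0"

```text
clock: 16.3
position: [0.4825, -0.265, 0.1593]
tool_rot: [3.14, 0.003, 2.361]
force: [4.6, 3.3, 4.3]
grip_width: 0.035
finger_force: 46.8
```

```bash
python3 st.py|egrep "rot|force|mom|pos|width"; python3 - <<'E'
from workcell import bot
from h import *
f=bot.grab_frame("side")["frame"]
a=cv2.resize(f[130:283,180:300],(470,600),interpolation=cv2.INTER_CUBIC)
b=cv2.resize(f[120:160,235:275],(320,600)[:1]*2,interpolation=cv2.INTER_CUBIC);b=np.clip(b*1.8,0,255).astype(np.uint8)
cv2.imwrite("pics/l4.png",np.hstack([a,cv2.copyMakeBorder(b,0,280,0,0,cv2.BORDER_CONSTANT)]))
E
```

```text
qpos [ 0.832   0.5535 -0.6047  1.8466  0.404   0.8631  0.821 ]
position [ 0.4825 -0.265   0.1593]
tool_rot [3.1401e+00 2.7000e-03 2.3613e+00]
force [4.5949 3.2707 4.3332]
moment [ 0.7257 -1.2109  0.0244]
grip_width 0.034979921669303145
finger_force 46.841726303100586
```

View pics/l4.png

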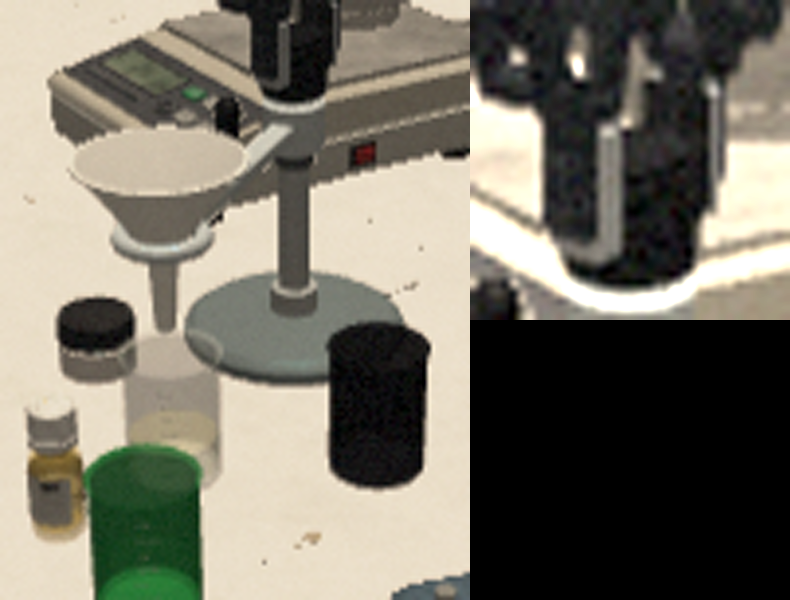

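The funnel is still over the beaker, with the spout at about (163,330) in the crop. The pads hold the cap, and nothing else has moved. Turning torque stayed at about 0.07 N m, far below the 0.87 N m at which the pads slipped, so the cap backed off the full 90°.

```bash
python3 -c "
from workcell import bot
print(bot.job_done())"
```

```text
the job is handed in; nothing more can be done
None
```

I handed the job in at about 16 s of the allowed 69 s: by my measurements the spout is within about 1 mm of the beaker's centre sideways and about 8 mm beyond it radially, because the beaker stands that much nearer the post. The cap was bottomed out, then backed off 90° (from the tool's rotation, not seen on camera) and is still gripped; nothing else was seen to move, though the larger bottle was not in the later pictures.

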